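Square a picture frame in the glue-up jig

TASK

Take the larger of the two wooden picture frames, lay it flat on the squaring jig with a long side towards the long back fence, and push it square and flush into the corner of the two fences. Only then swing the jig's upright hold-down bar over so that it rests on the frame. Leave the smaller frame and the other things on the bench where they are.

Things in the scene. Friction and masses are not known exactly. Their poses are not given: they have to be found in the camera images.
- frame: The larger picture frame: an open rectangle of brown wood, 160 mm long (its y axis), 120 mm wide (its x axis), 22 mm thick, all rails 24 mm wide, opening 112 x 72 mm, about 0.22 kg. Origin: centre of the underside, z up. Half-turn symmetric: either way round is right. It starts flat on the bench, to the robot's right.
- jig: Squaring jig, fixed: white laminated board 230 (x) by 270 (y) by 18 mm with two dark fences, 25 mm wide, 16 mm above the board. Long back fence (235 mm) along the +x edge, inner face at x = +90 mm; short side fence (130 mm) along the +y edge from x = -40 to +90, inner face at y = +110 mm. The -x and -y sides are open. Origin: centre of the board's underside, z up.
- jig_corner (a point): The inside corner of the two fences, on the board's top face (18 mm above the bench); its axes are the jig's. The frame fully home has its origin at x = -60, y = -80, z = 0 mm from here, its y axis along the jig's y axis.
- bar (a joint): Angle of the hold-down bar, rad: 0 = level, reaching from the side fence to the jig's -y and resting on a frame that lies home (with no frame it drops to -0.12); 1.57 = upright; 1.95 = stop, leaning outward (+y). It starts about upright, held by hinge friction; below about 1.2 rad its weight (0.2 kg) carries it down slowly.
- bar_hinge (a point): The bar's hinge axis, on top of the side fence, 48.5 mm above the bench; the axis runs along the jig's x axis. The bar is dark wood, 24 mm wide (jig x), 16 mm thick, and reaches 114 mm from the hinge.
- bar_tip (a point): The free end of the hold-down bar, mid-thickness, 114 mm from the hinge.
- small_frame: The smaller picture frame, of the same wood, 120 x 90 x 22 mm with 24 mm rails: leave it alone. Origin: centre of the underside. The two frames may have changed places.
- offcut: A pale wood offcut, 70 x 32 x 25 mm, lying between the frames and the jig: leave it. Origin: centre of the underside.
- brush: A brush about 160 mm long, lying between the frames and the jig, to be left. Origin: underside, near its middle.
- pawn: A dark wooden chess pawn, 74 mm tall and 34 mm across, standing upright, to be left. Origin: centre of the underside.
- bowl: A turned wooden bowl, 120 mm across and 50 mm high, beyond the jig, to be left. Origin: centre of the underside.
- glue: A white glue bottle, 56 mm across and 150 mm tall, standing beyond the jig, to be left. Origin: centre of the underside.
There are look-alikes about, which are no part of the job. What is shaped like the frame but red or white is not meant.

How it is judged (in metres and radians):
On the way:
1. the larger frame lies flat on the jig, flush against both fences and square, with the hold-down bar still up (x of frame in the frame of jig_corner between -0.0625 and -0.057 m and y of frame in the frame of jig_corner between -0.0825 and -0.077 m and z of frame in the frame of jig_corner below 0.0025 m and angle between the y axis of frame and the y axis of jig, either way round below 0.02 rad and angle between frame's own z axis and vertical below 0.03 rad and value of joint bar above 1 rad), for 0.2 s.
At the end, for the whole second after the job is handed in: The larger frame lies flat on the jig board, its long side along the back fence, within 2.5 mm of home against each of the two fences (measured at its centre) and square within 0.02 rad, at rest, and the hold-down bar is down on it (joint between -0.06 and 0.05 rad) (x of frame in the frame of jig_corner between -0.0625 and -0.057 m and y of frame in the frame of jig_corner between -0.0825 and -0.077 m and z of frame in the frame of jig_corner below 0.0025 m and angle between the y axis of frame and the y axis of jig, either way round below 0.02 rad and angle between frame's own z axis and vertical below 0.03 rad and value of joint bar between -0.06 and 0.05 rad and linear speed of frame below 0.01 m/s); the robot touches nothing.
It fails at once if the smaller frame is moved by more than 30 mm (distance of small_frame from where it was at the start of the episode above 0.03 m).
It fails at once if the offcut, brush, pawn, bowl or glue bottle is moved by more than 30 mm (distance of any of offcut, brush, pawn, bowl, glue from where it was at the start of the episode above 0.03 m).
It also fails if it takes over 72 s, if anything falls off the work surface, if the arm or the gripper's body presses on something with over 40 N, if the wrist force passes 120 N, or if a joint passes its speed limit or range.

ROBOT

A 6-joint arm with a two-finger parallel gripper is mounted at the origin on the work surface. World frame = base frame: x ahead of the robot, y to its left, z up, the work surface at z = 0. Lengths are in mm, angles in rad, forces in N, time in s.
With the tool pointing down it reaches from about 275 to 1000 mm from the base axis. Payload 8.4 kg.
Tool frame: the origin (TCP) lies at the very end of the fingers, on their centre line; the grasp point (between the pads) lies 19 mm behind it; z points along the fingers, y is the line along which they close (so a half turn about z gives the same grasp; the last joint's range is limited). The gripper opens to 85 mm and grips with 20 to 120 N. Pads are 22 mm wide; open, the fingers measure 114 mm over their backs; the gripper's body (76 mm by 85 mm) begins 54 mm behind the grasp point. The pads swing forward as they close: fully open they stand 13 mm farther back than shut.
Start: joints at [1.345, 0.353, 1.633, -0, 1.155, -0.002], TCP at [138.708, 609.416, 196.281] pointing down, gripper open.
Joint ranges: [-2.63, 2.63], [-0.92, 2.1], [0.06, 2.66], [-1.3, 4.44], [0, 2.69], [-3.02, 3.02]. Speed limits (rad/s): [2.22, 2.22, 2.79, 3.14, 3.14, 3.14].

INTERFACE

Orientations are given as [roll, pitch, yaw] about the fixed x, y, z axes, in that order (R = Rz(yaw) Ry(pitch) Rx(roll)).
In Python, from rig import telemetry, imaging, r gives the robot as it stands. The module is installed in compiled form; this text tells all that it offers.
- The arm moves only by the tool step_arm, never from a script. Its argument "moves" is a list of rows, each a list of 3 entries, a list of its own where there are three numbers: the turn, a rotation vector about the tool's x, y, z scaled (see below), then the shift along the tool's x, y, z scaled (see below), then the opening, from -1 (shut) to 1 (fully open). A call has 1 to 8 rows; each row is the pose to reach, as a shift and turn from the pose commanded when the call began, along the tool's axes at that moment; what a row does not reach only later rows make up. The controller multiplies each number of a shift by 200 mm and each number of a turn by 45 degrees. A row lasts 1/10 s, in which the tool goes at most 50 mm and 8.59 degrees, less where a joint would pass 70% of its speed; a pose out of reach is approached as far as the arm can. A call with a number of a shift or a turn outside -1 to 1 is refused whole. A call with a gripper value outside its range is refused whole. The fingers move at their own pace and stop on an object; "squeeze" is the grip in N (left out, the last holds). Time passes only in rows, so rows that repeat a pose let the fingers close. It gives the time, the measured TCP pose, the force, the opening and the grip force at its end, in the units of the state.
- telemetry.sense(): the state, without advancing time (a new reading comes with each control period).
- imaging.grab_frame(name): name is "side" or "top"; returns the picture (400x640x3 uint8, red, green, blue); there is no depth.
- imaging.calibration(name): a dict with "fx", "fy", "cx", "cy" (pixels), "cam_to_world" (4x4, takes a point from camera to world coordinates). Camera axes: x right, y up, looking along -z (the intrinsics and any distortion apply to the point x, -y, -z); pixel columns grow to the right and rows downward; lengths in mm; the calibration is good to about 2 mm. A picture is of the moment at which its call begins. calibration takes no time and is no camera call.
- r.sign_off(): hands the job in; it is judged then, once.
Trained networks look in the newest picture that a camera, given by its name, has taken for a name from the list of things; names that differ only in an ending like _2 or _b are one class to them, and where a whole thing is asked for, a point or a joint stands for the part that bears it (a point fixed in the world has none). Each returns a list of dicts, best first, with "conf" (0 to 1); they miss things now and then, are a little off and sometimes report something else, mostly with a low value. They report only what shows in the picture. A call takes as long as a camera call. They do not tell look-alikes from the thing itself.
- imaging.recognise(camera, name): "extent" ([left, top, width, height] in pixels, round what is visible of it).
- imaging.mark_of(camera, name): "xy" ([column, row] in pixels: a listed point, or the origin of a listed thing).
The state is a dict: "clock": time; "qpos": joint angles; "qvel": joint speeds; "joint_efforts": joint torques, N m; "eef_pos": TCP position; "tcp_rot": TCP orientation; "contact_force": force on the tool from outside, world axes, zero at the start; "wrist_torque": the same for the moment, N m; "opening": opening from 0.0 (shut) to 1.0 (fully open); "grasp_force": force on a finger pad.
Only numpy, scipy, OpenCV 4.12 (cv2) and the standard library are available. Lean on these libraries where they do the work, as an engineer would, in place of code of your own. Each camera call takes 0.05 s, during which the arm holds its last target. There are 200 camera calls.

## Working session

There is one attempt and no reset: what is moved stays moved. The work goes in short steps, Python scripts to look and compute and a tool call to move; the robot and the scene stay as the last step left them, time stands still between calls to the robot, and variables do not carry over. Pictures are saved under pics/ and viewed, at most 13 in all, crops included, and the job is handed in when it is done.

Besides the shell and the picture viewer there is one more tool, called as name(argument=value, ...), one argument or row to a line, values as JSON. step_arm: Moves the arm, as the interface text tells. Its arguments: {"type":"object","properties":{"moves":{"type":"array"},"squeeze":{"type":"number"}},"required":["moves"]}

```bash
mkdir -p pics
cat > h.py <<'E'
import numpy as np, cv2
from rig import telemetry, imaging, r
def ray(cam,uv):
    c=imaging.calibration(cam);M=np.array(c["cam_to_world"])
    d=np.array([(uv[0]-c["cx"])/c["fx"],-(uv[1]-c["cy"])/c["fy"],-1.])
    return M[:3,3],M[:3,:3]@d
def at_z(cam,uv,z):
    o,d=ray(cam,uv);return o+d*(z-o[2])/d[2]
def proj(cam,p):
    c=imaging.calibration(cam);M=np.linalg.inv(np.array(c["cam_to_world"]))
    q=M[:3,:3]@np.array(p,float)+M[:3,3]
    return np.array([c["cx"]+c["fx"]*q[0]/-q[2],c["cy"]-c["fy"]*q[1]/-q[2]])
def snap(cam,fn):
    im=imaging.grab_frame(cam);cv2.imwrite("pics/"+fn,im[:,:,::-1]);return im
E
python3 - <<'E'
from h import *
np.set_printoptions(precision=1,suppress=True)
for c in("top","side"):
    snap(c,c+"1.png"); print(c,imaging.calibration(c))
    for n in("frame","small_frame","jig","jig_corner","bar_hinge","bar_tip"):
        print(n,[(m["xy"],round(m["conf"],2)) for m in imaging.mark_of(c,n)][:4])
print(telemetry.sense())
E
```

```text
top {'fx': 503.3132058761097, 'fy': 503.3132058761097, 'cx': 325.417974618174, 'cy': 195.1021546713683, 'cam_to_world': array([[  -0. ,    1. ,   -0.1,  394.5],
       [  -1. ,   -0. ,    0. ,  -72.2],
       [   0. ,    0.1,    1. , 1239.8],
       [   0. ,    0. ,    0. ,    1. ]])}
frame [([397.2, 146.0], 0.96), ([490.0, 240.9], 0.95), ([401.5, 305.0], 0.9)]
small_frame [([404.0, 221.6], 0.83)]
jig [([252.4, 187.4], 0.91)]
jig_corner [([205.2, 155.2], 0.58)]
bar_hinge [([199.4, 171.6], 0.51), ([399.3, 148.6], 0.48)]
bar_tip [([185.1, 166.8], 0.76)]
side {'fx': 404.8251870020197, 'fy': 404.8251870020197, 'cx': 321.3263420790426, 'cy': 201.1943845774939, 'cam_to_world': array([[   1. ,    0.1,   -0.1,  400.3],
       [  -0.2,    0.7,   -0.7, -848.2],
       [  -0. ,    0.7,    0.7,  757.7],
       [   0. ,    0. ,    0. ,    1. ]])}
frame [([376.5, 268.0], 0.89), ([213.1, 290.3], 0.75), ([291.0, 368.7], 0.66), ([398.0, 210.8], 0.3)]
small_frame [([299.4, 278.5], 0.76)]
jig [([314.3, 177.8], 0.73)]
jig_corner [([336.2, 148.8], 0.77)]
bar_hinge [([311.7, 138.5], 0.64)]
bar_tip [([315.4, 112.6], 0.71)]
{'clock': 0.7, 'qpos': array([ 1.3,  0.4,  1.6, -0. ,  1.2, -0. ]), 'qvel': array([ 0.,  0., -0.,  0.,  0.,  0.]), 'joint_efforts': array([ -0. , -60.5, -34.2,  -0. ,   0. ,  -0. ]), 'eef_pos': array([138.7, 609.4, 196.3]), 'tcp_rot': array([-3.1,  0. ,  2.9]), 'contact_force': array([0.1, 0.2, 0.1]), 'wrist_torque': array([-0. ,  0.1, -0. ]), 'grasp_force': 0.0, 'opening': 1.0005596659501363}
```

View pics/top1.png

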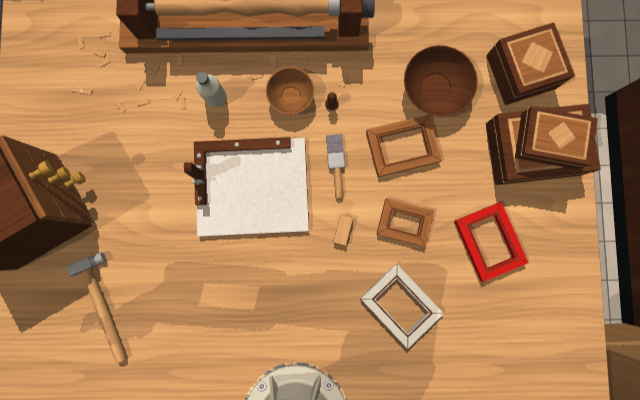

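View pics/side1.png

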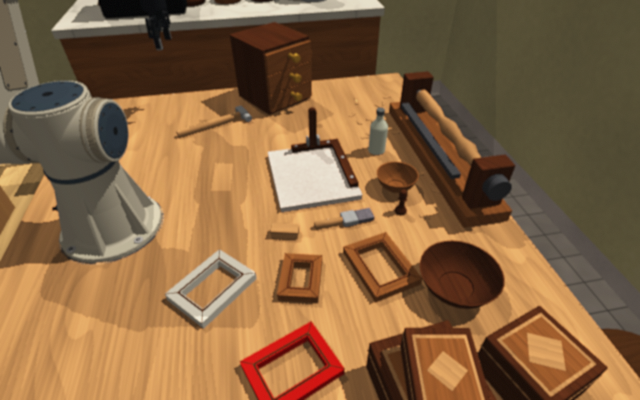

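The top view shows the larger brown frame at about (404,147), the smaller at (405,223) and the jig at (252,187), with the upright bar at (195,172). The red and white frames are decoys. Next I'll fit exact poses from the edges.

```bash
cat > fit.py <<'E'
from h import *
from scipy.optimize import minimize
def rect(x0,x1,y0,y1,z): 
    P=[(x0,y0,z),(x1,y0,z),(x1,y1,z),(x0,y1,z)];return [(P[i],P[(i+1)%4]) for i in range(4)]
FR=rect(-60,60,-80,80,22)+rect(-36,36,-56,56,22)
SF=rect(-45,45,-60,60,22)+rect(-21,21,-36,36,22)
JIG=[((-115,-135,18),(-115,110,18)),((-115,-135,18),(90,-135,18)),
     ((90,-120,34),(90,110,34)),((-40,110,34),(90,110,34)),((115,-120,34),(115,135,34))]
def pts(segs):
    P=[];D=[]
    for a,b in segs:
        a=np.array(a,float);b=np.array(b,float);n=int(np.linalg.norm(b-a)/3)
        for t in np.linspace(.04,.96,n):P.append(a+t*(b-a));D.append((b-a)/np.linalg.norm(b-a))
    return np.array(P),np.array(D)
def projn(cam,P):
    c=imaging.calibration(cam);M=np.linalg.inv(np.array(c["cam_to_world"]))
    q=P@M[:3,:3].T+M[:3,3]
    return np.c_[c["cx"]-c["fx"]*q[:,0]/q[:,2],c["cy"]+c["fy"]*q[:,1]/q[:,2]]
def fit(ims,segs,x0,z0=0,sig=(3,1.5,.8)):
    P,D=pts(segs);x=np.array(x0,float);out=None
    for s in sig:
        G={}
        for cam,im in ims.items():
            f=im.astype(np.float32)
            f=cv2.GaussianBlur(f,(0,0),s)
            G[cam]=(cv2.Sobel(f,cv2.CV_32F,1,0)/8,cv2.Sobel(f,cv2.CV_32F,0,1)/8)
        def cost(v):
            c,sn=np.cos(v[2]/100),np.sin(v[2]/100);R=np.array([[c,-sn,0],[sn,c,0],[0,0,1]])
            W=P@R.T+[v[0],v[1],z0];T=D@R.T;e=0
            for cam,(gx,gy) in G.items():
                u=projn(cam,W);t=projn(cam,W+T)-u;n=np.c_[-t[:,1],t[:,0]];n/=np.linalg.norm(n,axis=1)[:,None]
                m=u.astype(np.float32)
                a=cv2.remap(gx,m[:,0],m[:,1],cv2.INTER_LINEAR)[:,0];b=cv2.remap(gy,m[:,0],m[:,1],cv2.INTER_LINEAR)[:,0]
                g=np.linalg.norm(a*n[:,:1]+b*n[:,1:],axis=1)
                e-=np.mean(np.minimum(g*s,30))
            return e
        best=None
        for d in ([0,0,0],[4,0,0],[-4,0,0],[0,4,0],[0,-4,0],[0,0,6],[0,0,-6]):
            st=x+np.array(d)*(s/3)
            o=minimize(cost,st,method="Nelder-Mead",options=dict(initial_simplex=st+np.array([[0,0,0],[6,0,0],[0,6,0],[0,0,6]])*s/3,xatol=.02,fatol=1e-3))
            if best is None or o.fun<best.fun:best=o
        x=best.x
    return [x[0],x[1],x[2]/100,best.fun]
def draw(im,cam,segs,v,z0=0,col=(0,255,0),k=1):
    c,sn=np.cos(v[2]),np.sin(v[2]);R=np.array([[c,-sn,0],[sn,c,0],[0,0,1]])
    for a,b in segs:
        A=projn(cam,np.array([a,b])@R.T+[v[0],v[1],z0])*k
        cv2.line(im,*[tuple(int(round(q)) for q in p) for p in A],col,1)
E
python3 - <<'E'
from fit import *
np.set_printoptions(precision=1,suppress=True)
ims={c:imaging.grab_frame(c) for c in("top","side")}
xf=at_z("top",(404,146),22);xj=at_z("top",(252.4,187.4),18)
print("init",xf,xj)
def best(i,segs,x,ya):return min((fit(i,segs,[x[0],x[1],y*100]) for y in ya),key=lambda q:q[3])
res={}
for nm,i in (("both",ims),("top",{"top":ims["top"]}),("side",{"side":ims["side"]})):
    f=best(i,FR,xf,(.1,.25,-.1));j=best(i,JIG,xj,(0,.05));print(nm,"frame",np.round(f,3),"jig",np.round(j,3))
    if nm=="both":F,J=f,j
k=2;vis=[]
for c,(u0,v0) in (("top",(170,100)),("side",(200,80))):
    im=cv2.resize(ims[c],None,fx=k,fy=k)[:,:,::-1].copy()
    draw(im,c,FR,F,k=k);draw(im,c,JIG,J,k=k,col=(255,0,0));vis.append(im[v0*k:v0*k+(280 if c=="top" else 300),u0*k:u0*k+560])
vis[1]=vis[1]
im=np.vstack(vis);cv2.imwrite("pics/fit.png",im);print(im.shape)
for n in("bar_tip","bar_hinge"):
    for c in ims: print(n,c,imaging.mark_of(c,n)[:1])
E
```

```text
init [ 644.5 -274.7   22. ] [547.7  98.7  18. ]Traceback (most recent call last):
  File "<stdin>", line 9, in <module>
  File "<stdin>", line 6, in best
  File "<stdin>", line 6, in <genexpr>
  File "fit.py", line 40, in fit
    o=minimize(cost,st,method="Nelder-Mead",options=dict(initial_simplex=st+np.array([[0,0,0],[6,0,0],[0,6,0],[0,0,6]])*s/3,xatol=.02,fatol=1e-3))
    res = _minimize_neldermead(fun, x0, args, callback, bounds=bounds,
                               **options)
    fxc = func(xc)
    fx = function(np.copy(x), *(wrapper_args + args))
  File "fit.py", line 31, in cost
    u=projn(cam,W);t=projn(cam,W+T)-u;n=np.c_[-t[:,1],t[:,0]];n/=np.linalg.norm(n,axis=1)[:,None]
                     ~~~~~^^^^^^^^^
  File "fit.py", line 16, in projn
    c=imaging.calibration(cam);M=np.linalg.inv(np.array(c["cam_to_world"]))
ValueError: time passes only in moves, steps and waits
```

Calibration calls have a limit, so I'll cache them.

```bash
python3 - <<'E'
s=open('h.py').read()
s=s.replace("def ray","CAL={c:imaging.calibration(c) for c in('top','side')}\ndef ray").replace("c=imaging.calibration(cam)","c=CAL[cam]")
open('h.py','w').write(s)
s=open('fit.py').read().replace("c=imaging.calibration(cam)","c=CAL[cam]");open('fit.py','w').write(s)
E
cat > m.py <<'E'
from fit import *
np.set_printoptions(precision=1,suppress=True)
ims={c:imaging.grab_frame(c) for c in("top","side")}
xf=at_z("top",(404,146),22);xj=at_z("top",(252.4,187.4),18)
def best(i,segs,x,ya):return min((fit(i,segs,[x[0],x[1],y*100]) for y in ya),key=lambda q:q[3])
for nm,i in (("both",ims),("top",{"top":ims["top"]}),("side",{"side":ims["side"]})):
    f=best(i,FR,xf,(.1,.25,-.1));j=best(i,JIG,xj,(0,.05));print(nm,"frame",np.round(f,3),"jig",np.round(j,3))
    if nm=="both":F,J=f,j
k=2;vis=[]
for c,(u0,v0) in (("top",(170,100)),("side",(200,80))):
    im=cv2.resize(ims[c],None,fx=k,fy=k)[:,:,::-1].copy()
    draw(im,c,FR,F,k=k);draw(im,c,JIG,J,k=k,col=(255,0,0));vis.append(im[v0*k:v0*k+(150 if c=="top" else 150)*2,u0*k:u0*k+560])
im=np.vstack(vis);cv2.imwrite("pics/fit.png",im);print(im.shape)
for n in("bar_tip","bar_hinge"):
    for c in ims: print(n,c,[(np.round(m["xy"],1),round(m["conf"],2)) for m in imaging.mark_of(c,n)[:1]])
E
time python3 m.py
```

```text
both frame [ 629.4 -275.5    0.2  -34.9] jig [549.3 100.6   0.  -54.4]
top frame [ 630.1 -271.7    0.2  -17.8] jig [548.8 100.5   0.  -29.2]
side frame [ 628.8 -278.2    0.2  -20.9] jig [550.6  97.7   0.  -26.6]
(600, 560, 3)
bar_tip top [(array([187. , 168.3]), 0.54)]
bar_tip side [(array([313.4, 110.5]), 0.55)]
bar_hinge top [(array([203.2, 170.5]), 0.64)]
bar_hinge side [(array([311.1, 139.1]), 0.81)]
real	0m19.178s
user	0m15.349s
sys	0m0.560s
```

View pics/fit.png

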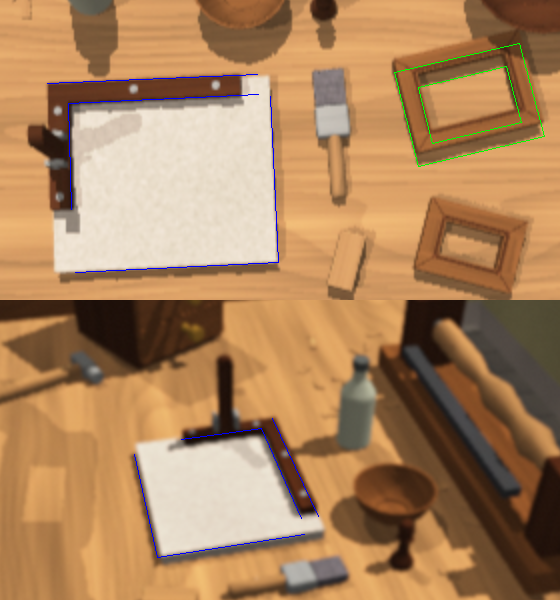

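The jig outline fits well. The frame fit slipped onto shadow edges: its true centre is near (404,149) with yaw about 0.26. I'll refit with a tighter start.

```bash
sed -i 's/g\*s,30/g*s,CLIP/; s/^def rect/CLIP=30\ndef rect/' fit.py
cat > m2.py <<'E'
import fit as ft
from fit import *
ims={c:imaging.grab_frame(c) for c in("top","side")}
ft.CLIP=12
for nm in (("top","side"),("top",),("side",)):
    i={c:ims[c] for c in nm}
    f=min((fit(i,FR,[x,-273,y],sig=(1.2,.8)) for x in(634,640,646) for y in(23,28)),key=lambda q:q[3])
    j=fit(i,JIG,[549.3,100.6,3],sig=(1.5,.8))
    print(nm,np.round(f,3),np.round(j,3))
    if len(nm)==2:F=f;J=j
k=4;vis=[]
for c,(u0,v0) in (("top",(350,100)),("side",(320,210))):
    im=cv2.resize(ims[c],None,fx=k,fy=k)[:,:,::-1].copy()
    draw(im,c,FR,F,k=k);vis.append(im[v0*k:v0*k+400,u0*k:u0*k+400])
cv2.imwrite("pics/fit2.png",np.hstack(vis))
E
python3 m2.py
```

```text
('top', 'side') [ 6.49341e+02 -2.74256e+02  2.25000e-01 -2.20840e+01] [ 5.50382e+02  9.84610e+01  3.00000e-02 -2.32840e+01]
('top',) [ 6.48178e+02 -2.70815e+02  2.25000e-01 -1.06010e+01] [ 5.48406e+02  9.97120e+01  4.70000e-02 -1.19640e+01]
('side',) [ 6.49871e+02 -2.71395e+02  2.21000e-01 -1.15290e+01] [ 5.53417e+02  8.91600e+01  1.90000e-02 -1.19520e+01]
```

View pics/fit2.png

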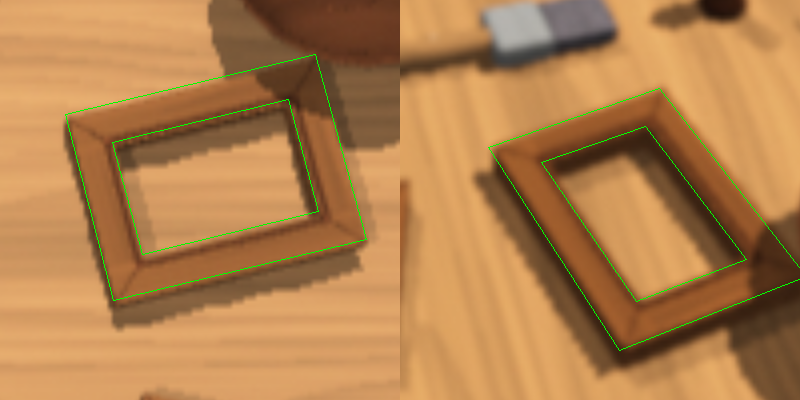

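```bash
cat > plan.py <<'E'
from h import *
from scipy.spatial.transform import Rotation as Ro
def plan(*wps):
    s=telemetry.sense();p=np.array(s["eef_pos"]);R=Ro.from_euler("xyz",s["tcp_rot"])
    for x,y,z,yaw in wps:
        q=np.array([x,y,z],float);T=Ro.from_euler("xyz",[np.pi,0,yaw])
        d=R.inv().apply(q-p)/200;t=(R.inv()*T).as_rotvec()/(np.pi/4)
        n=max(np.linalg.norm(q-p)/50,np.linalg.norm(t)*45/8.59)
        print("turn",np.round(t,3).tolist(),"shift",np.round(d,3).tolist(),"rows %.1f"%n);p,R=q,T
E
python3 - <<'E'
from plan import *
print(np.round(at_z("top",(186.5,168),162),0),np.round(at_z("top",(200,171.5),48.5),0),"bowl",at_z("top",(440,80),40).round(),"small",at_z("top",(405,223),22).round())
plan((250,420,200,2.5),(370,260,200,2.2),(440,70,200,2.0),(510,-110,200,1.796),(601.5,-282,120,1.796),(601.5,-282,4,1.796))
E
```

```text
[574. 221. 162.] [584. 220.  48.] bowl [ 805. -366.   40.] small [ 455. -271.   22.]
turn [-0.0, 0.0, 0.532] shift [-0.753, -0.8, -0.019] rows 4.4
turn [-0.0, -0.0, 0.382] shift [-0.959, -0.282, -0.0] rows 4.0
turn [-0.0, -0.0, 0.255] shift [-0.974, -0.276, -0.0] rows 4.0
turn [0.0, -0.0, 0.26] shift [-0.964, -0.056, -0.0] rows 3.9
turn [0.0, 0.0, 0.0] shift [-0.94, 0.254, 0.4] rows 4.2
turn [0.0, 0.0, 0.0] shift [0.0, -0.0, 0.58] rows 2.3
```

step_arm(
  moves=[
    [[0,0,0.532],[-0.753,-0.8,-0.019],1],
    [[0,0,0.532],[-0.753,-0.8,-0.019],1],
    [[0,0,0.532],[-0.753,-0.8,-0.019],1],
    [[0,0,0.532],[-0.753,-0.8,-0.019],1],
    [[0,0,0.532],[-0.753,-0.8,-0.019],1],
  ],
)

```text
clock: 1.7
eef_pos: [251.1, 416.5, 200.1]
tcp_rot: [-3.141, 0.001, 2.498]
contact_force: [-0.0, 1.5, 0.4]
opening: 0.999
grasp_force: 0.0
```

step_arm(
  moves=[
    [[0,0,0.382],[-0.959,-0.282,0],1],
    [[0,0,0.382],[-0.959,-0.282,0],1],
    [[0,0,0.382],[-0.959,-0.282,0],1],
    [[0,0,0.382],[-0.959,-0.282,0],1],
    [[0,0,0.382],[-0.959,-0.282,0],1],
  ],
)

```text
clock: 2.2
eef_pos: [372.8, 255.8, 200.4]
tcp_rot: [3.141, 0.002, 2.195]
contact_force: [-0.9, -0.4, 0.7]
opening: 0.998
grasp_force: 0.0
```

step_arm(
  moves=[
    [[0,0,0.255],[-0.974,-0.276,0],1],
    [[0,0,0.255],[-0.974,-0.276,0],1],
    [[0,0,0.255],[-0.974,-0.276,0],1],
    [[0,0,0.255],[-0.974,-0.276,0],1],
    [[0,0,0.255],[-0.974,-0.276,0],1],
  ],
)

```text
clock: 2.7
eef_pos: [441.5, 66.0, 200.4]
tcp_rot: [3.141, 0.002, 1.995]
contact_force: [-0.4, 0.4, 0.2]
opening: 1.003
grasp_force: 0.0
```

step_arm(
  moves=[
    [[0,0,0.26],[-0.964,-0.056,0],1],
    [[0,0,0.26],[-0.964,-0.056,0],1],
    [[0,0,0.26],[-0.964,-0.056,0],1],
    [[0,0,0.26],[-0.964,-0.056,0],1],
    [[0,0,0.26],[-0.964,-0.056,0],1],
  ],
)

```text
clock: 3.2
eef_pos: [512.0, -113.1, 200.2]
tcp_rot: [3.14, 0.001, 1.793]
contact_force: [0.3, 1.2, -0.6]
opening: 0.998
grasp_force: 0.0
```

step_arm(
  moves=[
    [[0,0,0],[-0.94,0.254,0.4],1],
    [[0,0,0],[-0.94,0.254,0.4],1],
    [[0,0,0],[-0.94,0.254,0.4],1],
    [[0,0,0],[-0.94,0.254,0.4],1],
    [[0,0,0],[-0.94,0.254,0.4],1],
    [[0,0,0],[-0.94,0.254,0.4],1],
  ],
)

```text
clock: 3.8
eef_pos: [601.4, -281.3, 118.6]
tcp_rot: [-3.14, -0.002, 1.795]
contact_force: [0.2, -0.4, 0.4]
opening: 1.0
grasp_force: 0.0
```

```bash
python3 -c "
from plan import *
print(telemetry.sense()['eef_pos'],telemetry.sense()['tcp_rot'],telemetry.sense()['clock'])
plan((601.5,-282,4,1.796))"
```

```text
[ 601.39785894 -281.31275994  118.5913314 ] [-3.14001791e+00 -1.76319923e-03  1.79463678e+00] 3.8
turn [-0.002, -0.002, -0.002] shift [-0.004, 0.001, 0.573] rows 2.3
```

step_arm(
  moves=[
    [[0,0,0],[-0.003,0,0.4],1],
    [[0,0,0],[-0.003,0,0.4],1],
    [[0,0,0],[-0.003,0,0.573],1],
    [[0,0,0],[-0.003,0,0.573],1],
    [[0,0,0],[-0.003,0,0.573],1],
  ],
)

```text
clock: 4.3
eef_pos: [601.6, -280.8, 6.6]
tcp_rot: [-3.141, -0.001, 1.797]
contact_force: [0.2, -0.7, -0.5]
opening: 0.998
grasp_force: 0.0
```

step_arm(
  moves=[
    [[0,0,0],[0,0,0],0],
    [[0,0,0],[0,0,0],-0.3],
    [[0,0,0],[0,0,0],-0.6],
    [[0,0,0],[0,0,0],-1],
    [[0,0,0],[0,0,0],-1],
    [[0,0,0],[0,0,0],-1],
    [[0,0,0],[0,0,0],-1],
    [[0,0,0],[0,0,0],-1],
  ],
  squeeze=50,
)

```text
clock: 5.1
eef_pos: [601.4, -282.5, 5.4]
tcp_rot: [-3.141, -0.0, 1.795]
contact_force: [0.7, -1.3, -0.0]
opening: -0.003
grasp_force: 0.0
```

Run:
```python
from plan import *
a=snap("top","t2.png");b=snap("side","s2.png")
im=np.hstack([cv2.resize(a[100:250,330:480],(400,400)),cv2.resize(b[200:350,300:450],(400,400))])
cv2.imwrite("pics/c2.png",im[:,:,::-1]);print(proj("top",(601.4,-282,5)),proj("side",(601.4,-282,5)))
```

```text
[406.39611042 164.39683877] [360.77100735 272.66119954]
```

View pics/c2.png

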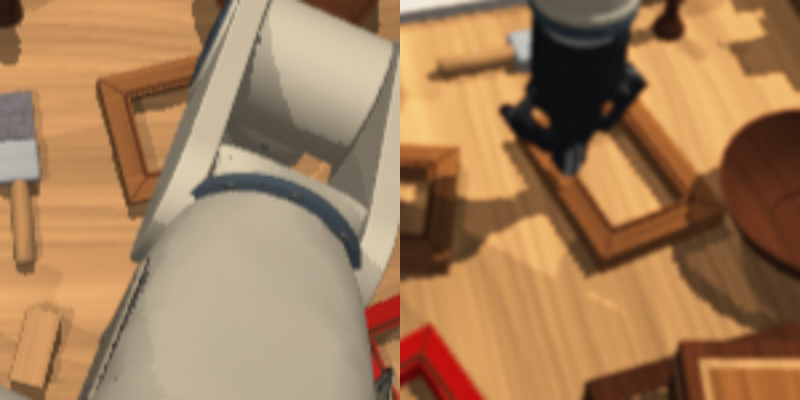

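The crop shows the fingers shut at about side (364,266), beside the inner edge of the -x rail, so nothing is gripped. The frame shifted only about 5 mm. I'll measure this before retrying.

```bash
cat > m3.py <<'E'
import fit as ft,sys
from fit import *
ims={c:imaging.grab_frame(c) for c in("top","side")}
ft.CLIP=12
x0=[float(a) for a in sys.argv[1:4]]
for nm in (("side","top"),("side",),("top",)):
    i={c:ims[c] for c in nm}
    print(nm,np.round(min((fit(i,FR,[x0[0]+d,x0[1],x0[2]*100],sig=(1.2,.8)) for d in(-5,0,5)),key=lambda q:q[3]),3).tolist())
E
python3 m3.py 643 -274 .225; python3 -c "
from plan import *
for z in(5,15,25):print(z,at_z('side',(363.8,266.7),z),proj('side',(601.4,-282,z)))
print(telemetry.sense())"
```

```text
('side', 'top') [651.009, -275.789, 0.226, -18.192]
('side',) [650.777, -272.141, 0.224, -9.209]
('top',) [649.761, -276.122, 0.221, -9.19]
5 [ 613.10648245 -266.31972162    5.        ] [360.77100735 272.66119954]
15 [ 610.27983603 -274.04961134   15.        ] [361.02482756 269.94242969]
25 [ 607.45318961 -281.77950106   25.        ] [361.28227364 267.18482171]
{'clock': 5.3, 'qpos': array([-4.41423989e-01,  6.26156493e-01,  1.66852075e+00, -9.34451683e-06,
        8.47026776e-01, -6.66053329e-01]), 'qvel': array([-5.16042898e-05,  3.58881695e-04, -1.06856328e-03, -3.57256078e-04,
       -4.74072375e-04,  5.98226760e-04]), 'joint_efforts': array([-9.58462071e-03, -7.10165620e+01, -2.64887971e+01, -3.32963082e-04,
        2.22164745e-03,  1.19354754e-04]), 'eef_pos': array([ 601.43426252, -282.53439099,    5.41922767]), 'tcp_rot': array([-3.14150076e+00, -6.33064928e-05,  1.79543185e+00]), 'contact_force': array([ 0.48475501, -0.05237562, -0.61955984]), 'wrist_torque': array([ 0.00018227,  0.00306472, -0.02656646]), 'grasp_force': 0.0, 'opening': 0.002746779604030399}
```

step_arm(
  moves=[
    [[0,0,0],[0,0,-0.3],-1],
    [[0,0,0],[0,0,-0.6],-1],
    [[0,0,0],[0,0,-0.6],1],
    [[0,0,0],[0,0,-0.6],1],
    [[0,0,0],[0,0,-0.6],1],
  ],
)

```text
clock: 5.8
eef_pos: [601.4, -282.5, 125.5]
tcp_rot: [3.141, 0.0, 1.795]
contact_force: [-1.0, 0.3, -0.6]
opening: 0.509
grasp_force: 0.0
```

```bash
python3 m3.py 643 -274 .225
```

```text
('side', 'top') [649.395, -271.258, 0.221, -19.671]
('side',) [649.96, -271.457, 0.222, -11.619]
('top',) [647.33, -266.938, 0.232, -8.235]
```

step_arm(
  moves=[
    [[0,0,0],[0,0,0],1],
    [[0,0,0],[0,0,0],1],
    [[0,0,0],[0,0,0.3],1],
    [[0,0,0],[0,0,0.42],1],
    [[0,0,0],[0,0,0.42],1],
    [[0,0,0],[0,0,0.42],1],
  ],
)

```text
clock: 6.5
eef_pos: [601.2, -282.4, 41.2]
tcp_rot: [-3.14, -0.001, 1.795]
contact_force: [-0.1, 0.1, 1.1]
opening: 1.002
grasp_force: 0.0
```

Run:
```python
from fit import *
b=snap("side","s3.png");s=telemetry.sense();p=s["eef_pos"];print(p)
k=5;im=cv2.resize(b[190:310,310:430],None,fx=k,fy=k,interpolation=cv2.INTER_CUBIC)[:,:,::-1].copy()
off=np.array([310,190])
def mk(q,col):cv2.drawMarker(im,tuple(int(v) for v in (proj("side",q)-off)*k),col,0,14,1)
mk(p,(0,0,255));ya=np.array([.975,.223,0])
for sg in(-1,1):mk(p+sg*ya*42.5+[0,0,13],(255,0,255))
E2=[(a,b) for a,b in FR]
c,sn=np.cos(.222),np.sin(.222);R=np.array([[c,-sn,0],[sn,c,0],[0,0,1]])
for a,b2 in FR:
    A=(projn("side",np.array([a,b2])@R.T+[649.5,-271.3,0])-off)*k
    cv2.line(im,*[tuple(int(round(q)) for q in t) for t in A],(0,255,0),1)
cv2.imwrite("pics/c3.png",im)
```

```text
[ 602.29713348 -282.90028847   42.6405797 ]
```

View pics/c3.png

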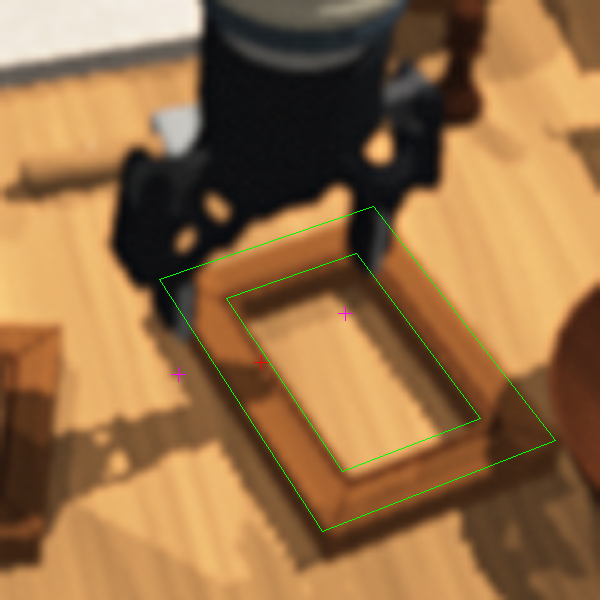

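The open fingertips appear at crop (180,335) and (370,280), about 8 px above where the telemetry puts them. So the tool really sits about 25 mm higher than reported, and the fingers shut above the rail. I'll descend further and watch the force.

step_arm(
  moves=[
    [[0,0,0],[0.0,-0.01,0.1],1],
    [[0,0,0],[0.0,-0.015,0.2],1],
    [[0,0,0],[0.0,-0.015,0.2],1],
    [[0,0,0],[0.0,-0.015,0.2],1],
  ],
)

```text
clock: 6.95
eef_pos: [599.6, -283.7, 3.3]
tcp_rot: [3.14, 0.001, 1.795]
contact_force: [-0.4, -0.0, 0.6]
opening: 1.0
grasp_force: 0.0
```

step_arm(
  moves=[
    [[0,0,0],[0,0,0.03],1],
    [[0,0,0],[0,0,0.03],1],
    [[0,0,0],[0,0,0.03],1],
  ],
)

```text
clock: 7.25
eef_pos: [598.9, -283.3, -3.9]
tcp_rot: [3.141, 0.0, 1.795]
contact_force: [-0.3, 1.5, -0.6]
opening: 1.0
grasp_force: 0.0
```

step_arm(
  moves=[
    [[0,0,0],[0,0,0.03],1],
    [[0,0,0],[0,0,0.03],1],
    [[0,0,0],[0,0,0.03],1],
  ],
)

```text
clock: 7.55
eef_pos: [598.3, -283.1, -10.8]
tcp_rot: [-3.141, -0.0, 1.795]
contact_force: [0.4, 0.9, -0.1]
opening: 1.001
grasp_force: 0.0
```

step_arm(
  moves=[
    [[0,0,0],[0,0,0.02],1],
    [[0,0,0],[0,0,0.035],1],
    [[0,0,0],[0,0,0.035],1],
  ],
)

```text
clock: 7.85
eef_pos: [598.1, -283.0, -18.2]
tcp_rot: [-3.141, -0.001, 1.795]
contact_force: [0.0, -0.6, 0.1]
opening: 0.999
grasp_force: 0.0
```

step_arm(
  moves=[
    [[0,0,0],[0,0,0],0],
    [[0,0,0],[0,0,0],-0.2],
    [[0,0,0],[0,0,0],-0.35],
    [[0,0,0],[0,0,0],-0.5],
    [[0,0,0],[0,0,0],-0.6],
    [[0,0,0],[0,0,0],-1],
    [[0,0,0],[0,0,0],-1],
    [[0,0,0],[0,0,0],-1],
  ],
  squeeze=40,
)

```text
clock: 8.65
eef_pos: [599.0, -283.3, -17.0]
tcp_rot: [3.141, 0.001, 1.795]
contact_force: [-0.4, 0.8, 5.3]
opening: 0.261
grasp_force: 39.6
```

The rail is gripped (opening 0.26, force 40 N). Next: lift and carry to the jig.

```bash
python3 -c "
from plan import *
plan((599,-283.3,100,1.795),(570,-100,100,1.7),(525,70,100,1.614),(514.7,115.2,40,1.614),(514.7,115.2,16,1.614))"
```

```text
turn [0.001, 0.001, 0.001] shift [-0.0, 0.0, -0.585] rows 2.3
turn [-0.0, -0.0, 0.121] shift [0.926, 0.062, 0.0] rows 3.7
turn [0.0, -0.0, 0.109] shift [0.872, -0.114, -0.0] rows 3.5
turn [0.0, 0.0, 0.0] shift [0.228, -0.042, 0.3] rows 1.5
turn [0.0, 0.0, 0.0] shift [0.0, -0.0, 0.12] rows 0.5
```

step_arm(
  moves=[
    [[0,0,0],[0,0,-0.1],-1],
    [[0,0,0],[0,0,-0.25],-1],
    [[0,0,0],[0,0,-0.42],-1],
    [[0,0,0],[0,0,-0.585],-1],
    [[0,0,0],[0,0,-0.585],-1],
  ],
  squeeze=60,
)

```text
clock: 9.15
eef_pos: [600.8, -284.4, 103.7]
tcp_rot: [3.137, 0.004, 1.795]
contact_force: [0.1, -0.8, -2.8]
opening: 0.241
grasp_force: 59.1
```

step_arm(
  moves=[
    [[0,0,0.02],[0.15,0.01,0],-1],
    [[0,0,0.04],[0.3,0.02,0],-1],
    [[0,0,0.06],[0.46,0.03,0],-1],
    [[0,0,0.08],[0.62,0.04,0],-1],
    [[0,0,0.1],[0.78,0.05,0],-1],
    [[0,0,0.121],[0.926,0.062,0],-1],
    [[0,0,0.121],[0.926,0.062,0],-1],
  ],
)

```text
clock: 9.85
eef_pos: [567.1, -96.7, 97.8]
tcp_rot: [-3.138, -0.002, 1.702]
contact_force: [-0.6, -0.0, -2.4]
opening: 0.245
grasp_force: 58.8
```

step_arm(
  moves=[
    [[0,0,0.02],[0.15,-0.02,0],-1],
    [[0,0,0.04],[0.3,-0.04,0],-1],
    [[0,0,0.06],[0.46,-0.06,0],-1],
    [[0,0,0.08],[0.62,-0.08,0],-1],
    [[0,0,0.1],[0.76,-0.1,0],-1],
    [[0,0,0.109],[0.872,-0.114,0],-1],
    [[0,0,0.109],[0.872,-0.114,0],-1],
  ],
)

```text
clock: 10.55
eef_pos: [522.8, 71.6, 98.4]
tcp_rot: [-3.139, -0.0, 1.617]
contact_force: [-0.5, 0.2, -2.2]
opening: 0.242
grasp_force: 58.9
```

Run:
```python
from plan import *
plan((514.7,115.2,40,1.614))
a=snap("top","t4.png");b=snap("side","s4.png")
im=np.hstack([cv2.resize(a[100:280,160:340],(400,400)),cv2.resize(b[80:260,240:420],(400,400))])
cv2.imwrite("pics/c4.png",im[:,:,::-1])
```

```text
turn [-0.003, -0.0, 0.004] shift [0.219, -0.03, 0.292] rows 1.5
```

View pics/c4.png

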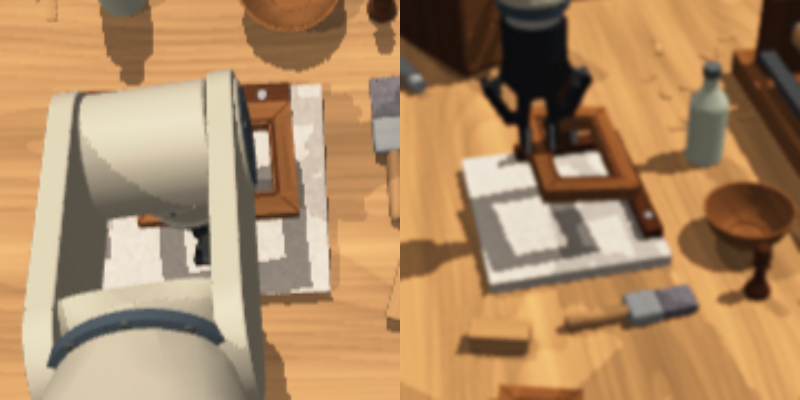

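Top and side views show the frame held level above the jig, with the bar still upright. I'll lower it close to the board and measure again.

step_arm(
  moves=[
    [[0,0,0],[0.1,-0.015,0.08],-1],
    [[0,0,0],[0.21,-0.03,0.18],-1],
    [[0,0,0],[0.21,-0.03,0.29],-1],
    [[0,0,0],[0.21,-0.03,0.29],-1],
    [[0,0,0],[0.21,-0.03,0.38],-1],
    [[0,0,0],[0.21,-0.03,0.44],-1],
    [[0,0,0],[0.21,-0.03,0.44],-1],
  ],
)

```text
clock: 11.35
eef_pos: [517.3, 111.1, 11.3]
tcp_rot: [3.141, 0.0, 1.614]
contact_force: [0.8, 0.9, 3.3]
opening: 0.24
grasp_force: 63.6
```

```bash
cat > m4.py <<'E'
import fit as ft,sys
from fit import *
ims={c:imaging.grab_frame(c) for c in("top","side")}
x0=[float(a) for a in sys.argv[1:5]]
JJ=[549,100,.043]
for clip in(12,30):
  ft.CLIP=clip
  for nm in (("side","top"),("side",),("top",)):
    i={c:ims[c] for c in nm}
    f=np.array(min((fit(i,FR,[x0[0]+d,x0[1],x0[2]*100],z0=x0[3],sig=(1.2,.8)) for d in(-4,0,4)),key=lambda q:q[3]))
    j=np.array(fit(i,JIG,[549,100,4.3],sig=(1.2,.8)))
    c,s=np.cos(JJ[2]),np.sin(JJ[2]);d=f[:2]-JJ[:2]
    print(clip,nm,"frame",np.round(f,3).tolist(),"jig",np.round(j,3).tolist(),"local",np.round([c*d[0]+s*d[1],-s*d[0]+c*d[1],f[2]-JJ[2]],3).tolist())
k=4;vis=[]
for cam,(u0,v0) in (("top",(180,120)),("side",(270,120))):
    im=cv2.resize(ims[cam],None,fx=k,fy=k,interpolation=cv2.INTER_CUBIC)[:,:,::-1].copy()
    if len(sys.argv)>6:draw(im,cam,FR,f,z0=x0[3],k=k)
    vis.append(im[v0*k:v0*k+400,u0*k:u0*k+400])
if len(sys.argv)>5:cv2.imwrite("pics/"+sys.argv[5],np.hstack(vis))
E
python3 m4.py 566 119 .043 26 c5.png; python3 -c "
from h import *
s=telemetry.sense();print(s['eef_pos'],s['tcp_rot'],s['contact_force'])"
```

```text
12 ('side', 'top') frame [563.506, 112.175, 0.076, -17.3] jig [551.235, 101.841, 0.026, -21.081] local [15.016, 11.54, 0.033]
12 ('side',) frame [567.967, 109.949, -0.039, -11.187] jig [553.075, 105.221, 0.013, -11.624] local [19.377, 9.124, -0.082]
12 ('top',) frame [562.519, 109.728, 0.08, -6.334] jig [551.398, 99.538, 0.03, -9.59] local [13.925, 9.137, 0.037]
30 ('side', 'top') frame [572.662, 111.367, 0.022, -30.002] jig [549.813, 102.557, 0.029, -47.266] local [24.129, 10.339, -0.021]
30 ('side',) frame [572.083, 111.894, 0.002, -19.592] jig [550.648, 103.147, 0.029, -26.067] local [23.573, 10.891, -0.041]
30 ('top',) frame [558.243, 110.592, 0.128, -11.403] jig [548.902, 102.389, 0.033, -21.833] local [9.69, 10.184, 0.085]
[517.64941682 111.39435108  12.3103691 ] [3.13983008e+00 5.26151122e-05 1.61446644e+00] [ 1.77002238 -0.04372363  2.07559195]
```

View pics/c5.png

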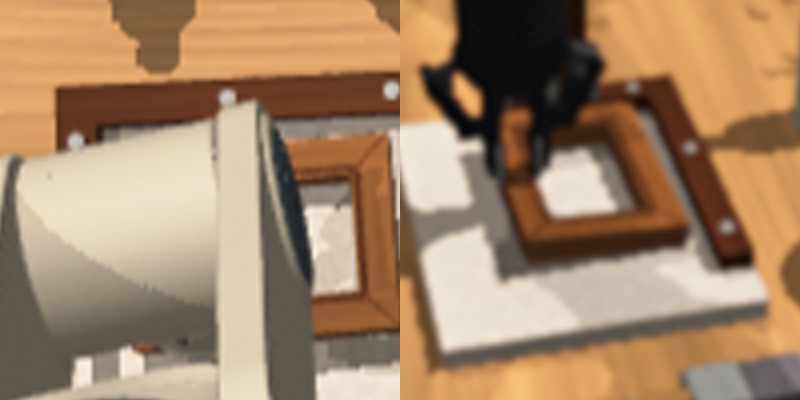

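The crop shows the frame just above the board, about 10 mm off the back fence, with the bar still up. I'll lower in small steps and watch the force.

step_arm(
  moves=[
    [[0,0,0],[0,0,0.01],-1],
    [[0,0,0],[0,0,0.015],-1],
    [[0,0,0],[0,0,0.015],-1],
  ],
)

```text
clock: 11.75
eef_pos: [517.1, 111.8, 9.1]
tcp_rot: [3.14, -0.0, 1.615]
contact_force: [0.5, -1.4, 6.6]
opening: 0.246
grasp_force: 64.8
```

step_arm(
  moves=[
    [[0,0,0],[0,0,0.01],-1],
    [[0,0,0],[0,0,0.015],-1],
    [[0,0,0],[0,0,0.015],-1],
  ],
)

```text
clock: 12.05
eef_pos: [516.7, 112.0, 5.7]
tcp_rot: [3.141, -0.0, 1.615]
contact_force: [1.9, 1.8, 2.4]
opening: 0.243
grasp_force: 70.5
```

step_arm(
  moves=[
    [[0,0,0],[0,0,0.01],-1],
    [[0,0,0],[0,0,0.015],-1],
    [[0,0,0],[0,0,0.015],-1],
  ],
)

```text
clock: 12.35
eef_pos: [516.3, 112.1, 2.5]
tcp_rot: [-3.142, -0.0, 1.615]
contact_force: [-3.0, 3.4, 7.5]
opening: 0.245
grasp_force: 71.5
```

step_arm(
  moves=[
    [[0,0,0],[0,0,0.01],-0.6],
    [[0,0,0],[0,0,0.01],-0.4],
    [[0,0,0],[0,0,0.01],-0.4],
    [[0,0,0],[0,0,0.01],-0.4],
  ],
  squeeze=20,
)

```text
clock: 12.75
eef_pos: [515.8, 111.6, 0.1]
tcp_rot: [-3.14, 0.0, 1.615]
contact_force: [0.6, 0.1, -0.3]
opening: 0.305
grasp_force: 0.0
```

```bash
python3 m4.py 566 111 .05 18 c6.png
```

```text
12 ('side', 'top') frame [564.194, 110.859, -0.003, -17.24] jig [550.871, 100.361, 0.032, -21.196] local [15.646, 10.196, -0.046]
12 ('side',) frame [569.304, 113.913, -0.002, -11.073] jig [550.319, 96.138, 0.03, -11.527] local [20.883, 13.027, -0.045]
12 ('top',) frame [578.202, 108.498, -0.256, -6.791] jig [550.968, 100.249, 0.03, -9.715] local [29.541, 7.235, -0.299]
30 ('side', 'top') frame [559.924, 110.409, 0.07, -28.984] jig [549.619, 101.697, 0.032, -47.149] local [11.362, 9.929, 0.027]
30 ('side',) frame [570.585, 114.282, -0.02, -18.643] jig [550.805, 99.455, 0.03, -26.072] local [22.179, 13.341, -0.063]
30 ('top',) frame [558.999, 109.499, 0.074, -13.123] jig [548.715, 102.384, 0.034, -22.272] local [10.398, 9.061, 0.031]
```

View pics/c6.png

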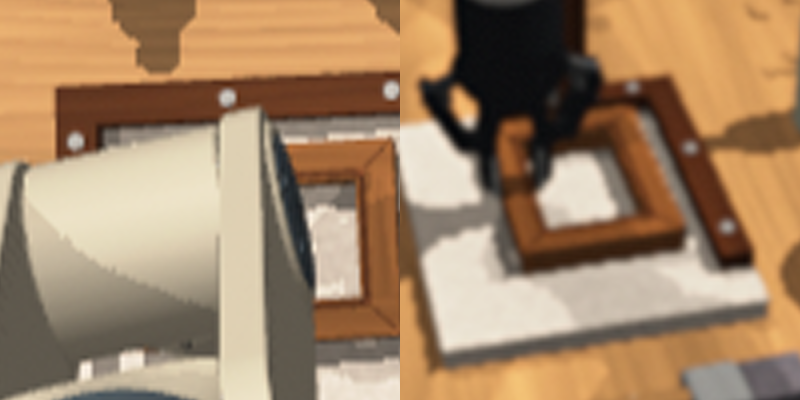

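Both views show the frame flat on the board with the rail loosely straddled, gap about 10–18 mm in x and 20 mm in y. Now push +x (tool y) in small steps until the force rises.

step_arm(
  moves=[
    [[0,0,0],[0,0.015,0],-0.4],
    [[0,0,0],[0,0.03,0],-0.4],
    [[0,0,0],[0,0.04,0],-0.4],
    [[0,0,0],[0,0.04,0],-0.4],
  ],
)

```text
clock: 13.25
eef_pos: [524.9, 112.2, 0.5]
tcp_rot: [3.141, -0.0, 1.615]
contact_force: [-0.6, -0.5, -0.3]
opening: 0.3
grasp_force: 0.0
```

step_arm(
  moves=[
    [[0,0,0],[0,0.01,0],-0.4],
    [[0,0,0],[0,0.015,0],-0.4],
    [[0,0,0],[0,0.015,0],-0.4],
  ],
)

```text
clock: 13.55
eef_pos: [527.6, 112.3, 0.5]
tcp_rot: [3.141, 0.0, 1.615]
contact_force: [-0.3, -0.9, -0.9]
opening: 0.301
grasp_force: 0.2
```

step_arm(
  moves=[
    [[0,0,0],[0,0.01,0],-0.4],
    [[0,0,0],[0,0.015,0],-0.4],
    [[0,0,0],[0,0.015,0],-0.4],
  ],
)

```text
clock: 13.85
eef_pos: [530.7, 112.5, 0.5]
tcp_rot: [3.141, -0.0, 1.615]
contact_force: [-0.8, -0.6, -1.1]
opening: 0.3
grasp_force: 0.1
```

step_arm(
  moves=[
    [[0,0,0],[0,0.01,0],-0.4],
    [[0,0,0],[0,0.015,0],-0.4],
    [[0,0,0],[0,0.015,0],-0.4],
  ],
)

```text
clock: 14.15
eef_pos: [533.7, 112.6, 0.5]
tcp_rot: [3.141, -0.0, 1.615]
contact_force: [0.4, -0.7, -0.3]
opening: 0.298
grasp_force: 0.2
```

step_arm(
  moves=[
    [[0,0,0],[0,0.01,0],-0.4],
    [[0,0,0],[0,0.01,0],-0.4],
  ],
)

```text
clock: 14.35
eef_pos: [534.5, 112.6, 0.3]
tcp_rot: [-3.14, 0.0, 1.615]
contact_force: [-3.6, 0.5, 3.1]
opening: 0.3
grasp_force: 2.1
```

```bash
python3 m4.py 576 111 .035 18 c7.png x
```

```text
12 ('side', 'top') frame [584.373, 112.586, -0.004, -17.108] jig [554.475, 99.815, 0.024, -19.437] local [35.881, 11.053, -0.047]
12 ('side',) frame [586.797, 114.458, 0.0, -10.915] jig [556.61, 98.357, 0.004, -11.336] local [38.384, 12.82, -0.043]
12 ('top',) frame [582.229, 110.335, -0.041, -6.477] jig [552.201, 99.669, 0.023, -8.372] local [33.642, 8.897, -0.084]
30 ('side', 'top') frame [563.115, 110.933, 0.039, -29.062] jig [553.058, 101.595, 0.033, -39.941] local [14.572, 10.316, -0.004]
30 ('side',) frame [586.397, 114.985, 0.008, -18.251] jig [554.87, 100.548, 0.01, -23.856] local [38.007, 13.363, -0.035]
30 ('top',) frame [561.326, 109.611, 0.06, -12.27] jig [551.438, 101.985, 0.028, -17.512] local [12.727, 9.073, 0.017]
```

Contact has begun (-3.6 N). I'll press a little more.

step_arm(
  moves=[
    [[0,0,0],[0,0.01,0],-0.4],
    [[0,0,0],[0,0.01,0],-0.4],
    [[0,0,0],[0,0.01,0],-0.4],
  ],
)

```text
clock: 14.75
eef_pos: [534.7, 112.6, 0.1]
tcp_rot: [-3.137, 0.0, 1.614]
contact_force: [-9.2, 2.7, 5.9]
opening: 0.297
grasp_force: 5.0
```

step_arm(
  moves=[
    [[0,0,0],[0,0.01,0],-0.4],
    [[0,0,0],[0,0.01,0],-0.4],
    [[0,0,0],[0,0.01,0],-0.4],
  ],
)

```text
clock: 15.05
eef_pos: [534.9, 112.7, -0.2]
tcp_rot: [-3.134, 0.0, 1.614]
contact_force: [-14.2, 3.2, 10.6]
opening: 0.295
grasp_force: 7.5
```

step_arm(
  moves=[
    [[0,0,0],[0,0.0,-0.005],-0.6],
    [[0,0,0],[0,0.0,-0.005],-1],
    [[0,0,0],[0,0,-0.005],-1],
    [[0,0,0],[0,0,-0.005],-1],
    [[0,0,0],[0,0,-0.005],-1],
  ],
  squeeze=30,
)

```text
clock: 15.55
eef_pos: [534.1, 112.9, 0.1]
tcp_rot: [-3.132, 0.0, 1.614]
contact_force: [-15.4, 6.0, 4.0]
opening: 0.263
grasp_force: 30.1
```

step_arm(
  moves=[
    [[0,0,0],[0.015,0,0],-1],
    [[0,0,0],[0.03,0,0],-1],
    [[0,0,0],[0.045,0,0],-1],
    [[0,0,0],[0.045,0,0],-1],
  ],
)

```text
clock: 15.95
eef_pos: [533.8, 120.0, 0.1]
tcp_rot: [-3.132, 0.003, 1.615]
contact_force: [-13.4, -6.5, 4.5]
opening: 0.264
grasp_force: 30.2
```

step_arm(
  moves=[
    [[0,0,0],[0.015,0,0],-1],
    [[0,0,0],[0.03,0,0],-1],
    [[0,0,0],[0.03,0,0],-1],
  ],
)

```text
clock: 16.25
eef_pos: [533.6, 125.8, 0.1]
tcp_rot: [-3.132, 0.003, 1.615]
contact_force: [-12.9, -7.8, 4.4]
opening: 0.266
grasp_force: 30.2
```

step_arm(
  moves=[
    [[0,0,0],[0.01,0,0],-1],
    [[0,0,0],[0.015,0,0],-1],
    [[0,0,0],[0.015,0,0],-1],
  ],
)

```text
clock: 16.55
eef_pos: [533.5, 128.6, 0.1]
tcp_rot: [-3.132, 0.003, 1.615]
contact_force: [-12.0, -8.5, 3.7]
opening: 0.268
grasp_force: 30.2
```

step_arm(
  moves=[
    [[0,0,0],[0.01,0,0],-1],
    [[0,0,0],[0.01,0,0],-1],
    [[0,0,0],[0.01,0,0],-1],
  ],
)

```text
clock: 16.85
eef_pos: [533.4, 130.6, 0.1]
tcp_rot: [-3.132, 0.003, 1.615]
contact_force: [-12.5, -8.6, 3.9]
opening: 0.263
grasp_force: 30.2
```

step_arm(
  moves=[
    [[0,0,0],[0.01,0,0],-1],
    [[0,0,0],[0.01,0,0],-1],
    [[0,0,0],[0.01,0,0],-1],
  ],
)

```text
clock: 17.15
eef_pos: [533.4, 132.6, 0.1]
tcp_rot: [-3.132, 0.003, 1.615]
contact_force: [-11.9, -8.8, 4.7]
opening: 0.263
grasp_force: 30.2
```

step_arm(
  moves=[
    [[0,0,0],[0.01,0,0],-1],
    [[0,0,0],[0.01,0,0],-1],
    [[0,0,0],[0.01,0,0],-1],
  ],
)

```text
clock: 17.45
eef_pos: [533.3, 133.6, 0.1]
tcp_rot: [-3.132, 0.005, 1.616]
contact_force: [-12.6, -15.0, 5.9]
opening: 0.273
grasp_force: 30.2
```

step_arm(
  moves=[
    [[0,0,0],[0.01,0,0],-1],
    [[0,0,0],[0.01,0,0],-1],
    [[0,0,0],[0.01,0,0],-1],
  ],
)

```text
clock: 17.75
eef_pos: [533.3, 133.6, 0.1]
tcp_rot: [-3.132, 0.007, 1.617]
contact_force: [-9.4, -27.0, 5.6]
opening: 0.269
grasp_force: 30.3
```

Stopped at the side fence (-27 N). I'll ease off in y, loosen, press +x once more to square it, then back off and lift away.

step_arm(
  moves=[
    [[0,0,0],[-0.005,0,0],-0.6],
    [[0,0,0],[-0.005,0.0,0],-0.4],
    [[0,0,0],[-0.005,0.005,0],-0.4],
    [[0,0,0],[-0.005,0.01,0],-0.4],
    [[0,0,0],[-0.005,0.01,0],-0.4],
  ],
)

```text
clock: 18.25
eef_pos: [534.2, 135.8, -0.0]
tcp_rot: [-3.13, 0.003, 1.615]
contact_force: [-15.6, -6.2, 6.5]
opening: 0.305
grasp_force: 8.1
```

step_arm(
  moves=[
    [[0,0,0],[0,-0.02,0],-0.3],
    [[0,0,0],[0,-0.03,0],0],
    [[0,0,0],[0,-0.03,0],0.3],
    [[0,0,0],[0,-0.03,0],0.3],
  ],
)

```text
clock: 18.65
eef_pos: [535.2, 137.9, 1.8]
tcp_rot: [3.14, -0.0, 1.615]
contact_force: [-0.1, 0.2, 0.7]
opening: 0.652
grasp_force: 0.0
```

step_arm(
  moves=[
    [[0,0,0],[0,0,-0.05],0.3],
    [[0,0,0],[0,0,-0.2],0.3],
    [[0,0,0],[0,0,-0.4],-1],
    [[0,0,0],[-0.2,-0.2,-0.6],-1],
    [[0,0,0],[-0.4,-0.4,-0.6],-1],
    [[0,0,0],[-0.6,-0.6,-0.6],-1],
    [[0,0,0],[-0.6,-0.6,-0.6],-1],
    [[0,0,0],[-0.6,-0.6,-0.6],-1],
  ],
)

```text
clock: 19.45
eef_pos: [417.1, 10.6, 122.3]
tcp_rot: [-3.141, 0.0, 1.613]
contact_force: [0.4, 0.6, -0.3]
opening: 0.001
grasp_force: 0.0
```

```bash
python3 m4.py 578 131 .035 18 c8.png
```

```text
12 ('side', 'top') frame [579.822, 133.674, 0.041, -23.298] jig [553.266, 101.59, 0.013, -20.815] local [32.241, 32.318, -0.002]
12 ('side',) frame [583.842, 135.052, 0.057, -11.927] jig [556.764, 99.906, -0.002, -11.567] local [36.316, 33.522, 0.014]
12 ('top',) frame [578.051, 130.93, 0.046, -11.992] jig [549.996, 102.087, 0.035, -9.828] local [30.354, 29.652, 0.003]
30 ('side', 'top') frame [579.301, 132.022, 0.023, -40.034] jig [551.709, 102.75, 0.016, -43.612] local [31.649, 30.69, -0.02]
30 ('side',) frame [584.237, 135.571, 0.045, -20.59] jig [554.458, 99.648, 0.002, -24.507] local [36.734, 34.023, 0.002]
30 ('top',) frame [578.186, 130.322, 0.04, -22.494] jig [550.687, 102.825, 0.018, -21.052] local [30.462, 29.039, -0.003]
```

View pics/c8.png

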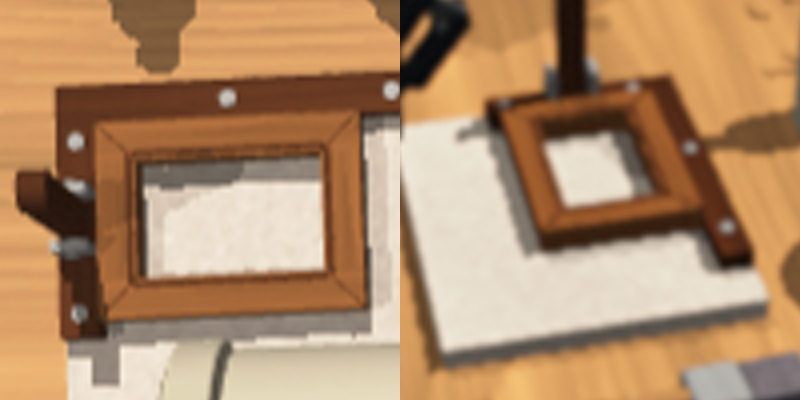

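The top crop shows the frame flush along the back and side fences. The fit gives local (30.4, 29.5) against home (30, 30), yaw error under 0.005, and the bar is still upright. Next I go behind the bar.

```bash
python3 -c "
from plan import *
np.set_printoptions(precision=1,suppress=True)
print(at_z('top',(198.5,175),48.5),at_z('top',(188,167.5),162),[at_z('side',(412.5,-1),150)])
for n,z in(('bar_hinge',48.5),('bar_tip',162)):
  for c in('top','side'):print(n,c,[at_z(c,m['xy'],z) for m in imaging.mark_of(c,n)[:1]])
plan((425,60,215,1.615),(440,250,215,1.615),(574,290,215,1.615),(574,290,113,1.615))"
```

```text
[575.6 223.1  48.5] [575.1 217.8 162. ] [array([1288.6, 1256.8,  150. ])]
bar_hinge top [array([586.7, 221. ,  48.5])]
bar_hinge side [array([568.7, 236.7,  48.5])]
bar_tip top []
bar_tip side [array([580.7, 216.7, 162. ])]
turn [0.001, -0.0, 0.001] shift [0.234, 0.033, -0.467] rows 2.1
turn [0.0, 0.0, 0.0] shift [0.946, 0.117, 0.0] rows 3.8
turn [0.0, 0.0, 0.0] shift [0.17, 0.678, 0.0] rows 2.8
turn [0.0, 0.0, 0.0] shift [0.0, -0.0, 0.51] rows 2.0
```

step_arm(
  moves=[
    [[0,0,0],[0.1,0.033,-0.3],-1],
    [[0,0,0],[0.234,0.033,-0.467],-1],
    [[0,0,0],[0.234,0.033,-0.467],-1],
    [[0,0,0],[0.234,0.033,-0.467],-1],
  ],
)

```text
clock: 20.15
eef_pos: [425.4, 60.7, 215.8]
tcp_rot: [3.139, -0.0, 1.617]
contact_force: [-0.8, -0.4, -0.2]
opening: 0.002
grasp_force: 0.0
```

step_arm(
  moves=[
    [[0,0,0],[0.946,0.117,0],-1],
    [[0,0,0],[0.946,0.117,0],-1],
    [[0,0,0],[0.946,0.117,0],-1],
    [[0,0,0],[0.946,0.117,0],-1],
    [[0,0,0],[0.946,0.117,0],-1],
  ],
)

```text
clock: 20.65
eef_pos: [439.0, 253.0, 212.8]
tcp_rot: [-3.14, -0.0, 1.618]
contact_force: [0.4, 0.4, -0.0]
opening: -0.002
grasp_force: 0.0
```

step_arm(
  moves=[
    [[0,0,0],[0.17,0.678,0],-1],
    [[0,0,0],[0.17,0.678,0],-1],
    [[0,0,0],[0.17,0.678,0],-1],
    [[0,0,0],[0.17,0.678,0],-1],
  ],
)

```text
clock: 21.05
eef_pos: [576.7, 289.2, 211.8]
tcp_rot: [-3.141, 0.001, 1.614]
contact_force: [-0.4, 0.2, -0.0]
opening: -0.0
grasp_force: 0.0
```

step_arm(
  moves=[
    [[0,0,0],[0,0,0.25],-1],
    [[0,0,0],[0,0,0.51],-1],
    [[0,0,0],[0,0,0.51],-1],
    [[0,0,0],[0,0,0.51],-1],
  ],
)

```text
clock: 21.45
eef_pos: [571.9, 288.2, 111.7]
tcp_rot: [-3.138, 0.002, 1.615]
contact_force: [0.1, 1.0, -0.0]
opening: -0.002
grasp_force: 0.0
```

step_arm(
  moves=[
    [[0,0,0],[-0.05,0,0],-1],
    [[0,0,0],[-0.1,0,0],-1],
    [[0,0,0],[-0.15,0,0],-1],
    [[0,0,0],[-0.18,0,0],-1],
    [[0,0,0],[-0.21,0,0],-1],
    [[0,0,0],[-0.24,0,0],-1],
    [[0,0,0],[-0.27,0,0],-1],
  ],
)

```text
clock: 22.15
eef_pos: [575.7, 235.2, 113.0]
tcp_rot: [3.141, -0.0, 1.615]
contact_force: [-0.4, 0.7, 0.2]
opening: 0.0
grasp_force: 0.3
```

step_arm(
  moves=[
    [[0,0,0],[-0.03,0,0],-1],
    [[0,0,0],[-0.06,0,0],-1],
    [[0,0,0],[-0.09,0,0],-1],
    [[0,0,0],[-0.12,0,0],-1],
    [[0,0,0],[-0.15,0,0],-1],
  ],
)

```text
clock: 22.65
eef_pos: [576.9, 205.1, 112.8]
tcp_rot: [-3.141, 0.0, 1.615]
contact_force: [0.0, 0.2, -0.3]
opening: 0.002
grasp_force: 0.1
```

step_arm(
  moves=[
    [[0,0,0],[-0.03,0,0],-1],
    [[0,0,0],[-0.06,0,0],-1],
    [[0,0,0],[-0.09,0,0],-1],
    [[0,0,0],[-0.12,0,0],-1],
    [[0,0,0],[-0.15,0,0],-1],
    [[0,0,0],[-0.15,0,0],-1],
    [[0,0,0],[-0.15,0,0],-1],
  ],
)

```text
clock: 23.35
eef_pos: [578.3, 175.5, 112.9]
tcp_rot: [3.141, -0.0, 1.614]
contact_force: [-0.3, 0.1, -0.3]
opening: -0.004
grasp_force: 0.0
```

step_arm(
  moves=[
    [[0,0,0],[0.1,0,0],-1],
    [[0,0,0],[0.3,0,-0.2],-1],
    [[0,0,0],[0.4,0,-0.5],-1],
    [[0,0,0],[0.4,0,-0.5],-1],
    [[0,0,0],[0.4,0,-0.5],-1],
    [[0,0,0],[0.6,-0.5,-0.5],-1],
    [[0,0,0],[0.8,-0.9,-0.5],-1],
    [[0,0,0],[0.9,-0.9,-0.5],-1],
  ],
)

```text
clock: 24.15
eef_pos: [436.4, 316.3, 211.4]
tcp_rot: [-3.139, 0.002, 1.613]
contact_force: [0.9, 1.3, 0.1]
opening: -0.002
grasp_force: 0.0
```

```bash
python3 - <<'E'
from h import *
for i in range(20): imaging.grab_frame("top")
print(telemetry.sense()["clock"])
E
python3 m4.py 578 131 .035 18 c9.png
```

```text
25.15
12 ('side', 'top') frame [579.842, 133.862, 0.043, -21.964] jig [553.336, 102.002, 0.013, -22.318] local [32.269, 32.505, 0.0]
12 ('side',) frame [584.126, 135.976, 0.043, -11.144] jig [556.54, 98.73, -0.0, -11.166] local [36.64, 34.433, 0.0]
12 ('top',) frame [578.933, 130.843, 0.04, -11.309] jig [549.727, 104.065, 0.038, -11.634] local [31.231, 29.528, -0.003]
30 ('side', 'top') frame [579.947, 132.179, 0.03, -33.364] jig [551.624, 103.157, 0.015, -48.343] local [32.301, 30.819, -0.013]
30 ('side',) frame [562.398, 133.563, 0.046, -17.012] jig [554.446, 101.504, 0.002, -23.877] local [14.828, 32.956, 0.003]
30 ('top',) frame [579.15, 131.68, 0.027, -19.429] jig [550.719, 103.204, 0.017, -26.021] local [31.483, 30.354, -0.016]
```

View pics/c9.png

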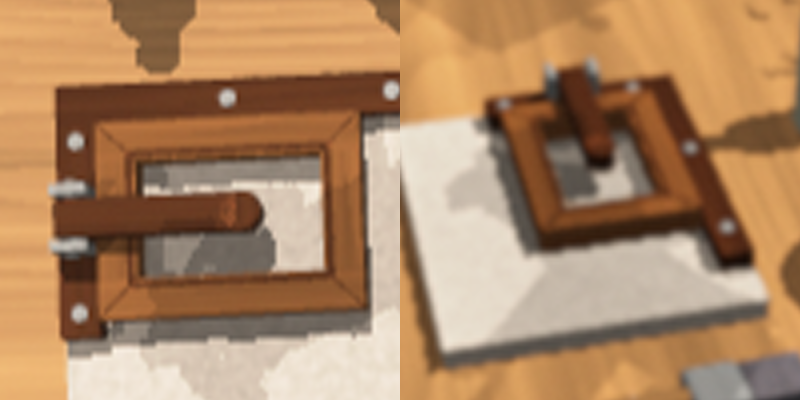

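The frame is still home and the bar lies across it (tip at about (245,173) in the top view). I'll check that it has settled and is level before handing in.

Run:
```python
from h import *
a=imaging.grab_frame("side").astype(int)
for i in range(30): imaging.grab_frame("side")
b=imaging.grab_frame("side").astype(int)
d=np.abs(a-b)[100:200,300:440].max(2);print("changed px",(d>25).sum())
j=.035
for th in (0,.1,.2,.4):
    L=114;t=np.array([575.6+L*np.cos(th)*j,222.5-L*np.cos(th),48.5+L*np.sin(th)])
    print(th,proj("top",t).round(1),proj("side",t).round(1))
for c in("top","side"):print(c,imaging.mark_of(c,"bar_tip")[:1],imaging.mark_of(c,"bar_hinge")[:1])
print(telemetry.sense()["clock"])
```

```text
changed px 0
0 [246.5 172.7] [319.5 161.6]
0.1 [245.5 171.9] [319.4 158.3]
0.2 [244.1 171.2] [319.3 154.9]
0.4 [239.7 169.9] [318.7 147.4]
top [] [{'xy': [200.3, 168.3], 'conf': 0.94}]
side [{'xy': [321.8, 162.4], 'conf': 0.47}] [{'xy': [312.2, 137.7], 'conf': 0.79}]
27.05
```

The bar is still and level: its tip in the side view is at row 162.4, against 161.6 predicted for 0 rad.

```bash
python3 -c "
from rig import r
print(r.sign_off())"
```

```text
the job is handed in; nothing more can be done
None
```

I handed the job in at about 27 s: the last camera checks put the larger frame flush and square in the fence corner with the hold-down bar level on it, but `sign_off` returned no verdict.

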